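# Lay up the tea set on the café counter

## Task

Lay up the tea set for the next guest: stand the white handleless tea cup in the middle of the round wooden coaster, then put the steel infuser into the cup so that its flange rests on the rim, then put the lid on the infuser. Finally press the tea scoop fully home into the cutout of its shape in the wooden tray. Do not shove or knock over the mug, jar, pepper mill or candle holder standing among them.

Things in the scene. Friction and masses are not known exactly. Their poses are not given: they have to be found in the camera images.
- cup_mid (a point): tea cup: straight white ceramic tumbler without a handle, open at the top, 62 mm outside diameter, 54 mm inside, 75 mm high, floor 5 mm thick, standing upright. This point is its centre, half-way up (37.5 mm above its underside); z is up along its axis.
- infuser_mid (a point): tea infuser: round steel basket 70 mm high, 47 mm outside diameter (narrowing to 40 mm in its lowest 20 mm), standing upright, open at the top (mouth 41 mm inside). A thin flange ring, 62 mm across and 3 mm thick, runs round it from 42 to 45 mm above its underside; the 25 mm of basket above the flange are the collar by which to grip it. In the cup the flange rests on the cup's rim, the collar stands above. This point is its centre, 35 mm above its underside; z is up.
- lid_mid (a point): lid: white ceramic disc 56 mm across and 4 mm thick with a round upright knob on top, 20 mm across and 20 mm high, and below it a short plug 8 mm deep (28 mm across at the bottom, 34 mm at the top) that drops into the infuser's mouth, so that the disc rests on the infuser's top rim. Lying plug down; 32 mm high in all. This point is on its axis, 16 mm above the underside of the plug (the knob spans 12 to 32 mm above that underside); z is up along the knob.
- scoop_mid (a point): tea scoop lying flat, 140 mm long: a dark wooden bar handle 18 mm wide and 24 mm high that runs from 70 mm behind this point to 22 mm ahead of it, then a square steel pan 48 mm long, 46 mm wide and 16 mm high, open at its front end. This point is half-way along the scoop, on its centre line, 12 mm above its underside; x points along the scoop from handle to pan, z up.
- coaster: round flat wooden coaster, 90 mm across and 12 mm thick, fixed to the counter. Origin at the centre of its underside (its top is 12 mm above).
- tray: wooden scoop tray, 170 mm long, 76 mm wide, 12 mm high, fixed to the counter, with a recess 7 mm deep cut in the scoop's outline (recess floor 5 mm above the tray's underside), 3 mm wider all round than the scoop: a narrow slot 24 mm wide for the handle, widening to 52 mm for the pan. Origin at the centre of its underside; x along its length towards the wide (pan) end. The scoop fits only one way round: its x along the tray's x, its midpoint over the tray's origin.
- jug: bystander, not to be disturbed: steel mug, 62 mm across and 85 mm high, with a side handle towards its own +y. Origin at the centre of its underside.
- jar: bystander, not to be disturbed: closed amber glass jar with a steel cap, 62 mm across and 95 mm high. Origin at the centre of its underside.
- mill: bystander, not to be disturbed: dark wooden pepper mill, 52 mm across and 105 mm high. Origin at the centre of its underside.
- candle: bystander, not to be disturbed: wide open amber glass candle holder, 72 mm across and 50 mm high, with a short white candle inside. Origin at the centre of its underside.
Not all that is in view belongs to the job. What is shaped like the part that bears cup_mid but purple is not meant.

How it is judged (in metres and radians):
On the way, in this order (a step that is already met when the one before it is completed fails the run):
1. the cup stands on the coaster (horizontal distance between cup_mid and coaster below 0.014 m and z of cup_mid in the frame of coaster between 0.0455 and 0.0535 m and angle between cup_mid's own z axis and vertical below 0.08 rad), for 0.2 s.
2. the infuser hangs in the cup on the coaster (all of step 1 and horizontal distance between infuser_mid and cup_mid below 0.008 m and z of infuser_mid in the frame of cup_mid between 0.0265 and 0.0345 m and angle between infuser_mid's own z axis and vertical below 0.1 rad), for 0.2 s.
3. the lid sits on the infuser in the cup (all of step 2 and horizontal distance between lid_mid and infuser_mid below 0.008 m and z of lid_mid in the frame of infuser_mid between 0.039 and 0.047 m and angle between lid_mid's own z axis and vertical below 0.1 rad), for 0.2 s.
4. the scoop lies fully in the recess of the tray (horizontal distance between scoop_mid and tray below 0.008 m and z of scoop_mid in the frame of tray below 0.02 m and angle between scoop_mid's own z axis and vertical below 0.06 rad and angle between the x axis of scoop_mid and the x axis of tray, either way round below 0.15 rad), for 0.2 s.
At the end, for the whole second after the job is handed in: Cup upright on the coaster, centred within 14 mm; infuser flange on the cup rim and lid on the infuser (each within 4 mm in height, 8 mm sideways); scoop flat in the tray recess, at most 3 mm off its floor, within 8 mm and 0.15 rad; all released and at rest (all of step 3 and all of step 4 and linear speed of each of cup, infuser, lid, scoop below 0.02 m/s); the robot touches nothing.
It fails at once if the jug is shoved by more than 30 mm or tipped over (distance of jug from where it was at the start of the episode above 0.03 m or angle between jug's own z axis and vertical above 0.6 rad).
It fails at once if the jar is shoved by more than 30 mm or tipped over (distance of jar from where it was at the start of the episode above 0.03 m or angle between jar's own z axis and vertical above 0.6 rad).
It fails at once if the mill is shoved by more than 30 mm or tipped over (distance of mill from where it was at the start of the episode above 0.03 m or angle between mill's own z axis and vertical above 0.6 rad).
It fails at once if the candle is shoved by more than 30 mm or tipped over (distance of candle from where it was at the start of the episode above 0.03 m or angle between candle's own z axis and vertical above 0.6 rad).
It also fails if it takes over 104 s, if anything falls off the work surface, if the arm or the gripper's body presses on something with over 40 N, if the wrist force passes 120 N, or if a joint passes its speed limit or range.

## Robot

A 6-joint arm with a two-finger parallel gripper is mounted at the origin on the work surface. World frame = base frame: x ahead of the robot, y to its left, z up, the work surface at z = 0. Lengths are in mm, angles in rad, forces in N, time in s.
With the tool pointing down it reaches from about 350 to 975 mm from the base axis. Payload 7.1 kg.
Tool frame: the origin (TCP) lies midway between the tips of the shut fingers; the grasp point (between the pads) lies ctrl.tcp_to_grasp behind it (ctrl.tcp_to_grasp is the distance from the TCP to the grasp point, in mm); z points along the fingers, y is the direction in which the jaws open and shut (so a half turn about z gives the same grasp; the last joint's range is limited). The gripper opens to 88 mm and grips with 3 to 60 N. Pads are 20 mm wide; open, the fingers measure 115 mm over their backs; the gripper's body (75 mm by 178 mm) begins 61 mm behind the grasp point.
Start: joints at [1.106, 0.423, 1.63, -0, 1.089, -0.019], TCP at [269.455, 563.914, 222.675] pointing down, gripper open.
Joint ranges: [-3, 3], [-0.9, 2.11], [0.09, 2.58], [-1.31, 4.45], [0.11, 2.69], [-2.54, 2.54]. Speed limits (rad/s): [2.39, 2.39, 3.01, 3.14, 3.14, 3.14].

## Interface

Orientations are given as a rotation vector (axis times angle).
In Python, from workcell import ctrl gives the robot as it stands.
- The arm moves only by the tool play_rows, never from a script. Its argument "increments" is text: rows parted by semicolons, each of 5 numbers parted by spaces: the opening, from 0 (shut) to 1 (fully open), then the shift along the world's x, y, z in m, then the turn about the world's z in degrees. A call has 1 to 20 rows; each row shifts and turns the commanded pose from where the row before left it; what a row does not reach is not made up. A row lasts 1/10 s, in which the tool goes at most 50 mm and 8.59 degrees, less where a joint would pass 70% of its speed; a pose out of reach is approached as far as the arm can. A call is refused whole if a number of a shift passes 0.05 or a number of a turn 8.59, either way. A call with a gripper value outside its range is refused whole. The fingers move at their own pace and stop on an object; the grip force is fixed at half the most. Time passes only in rows, so rows that do not move let the fingers close. It gives the time, the measured TCP pose, the force and the opening at its end, in the units of the state.
- ctrl.get_obs(): the state, without advancing time (a new reading comes with each control period).
- ctrl.get_image(name): name is "side" or "top"; returns a dict with "img" (400x640x3 uint8, red, green, blue), "range_z" (400x640 float32, mm along the optical axis (not along the pixel's ray), 0 where there is no reading), "vertical_fov" (degrees; the focal length in pixels is half the picture's height over the tangent of half this angle, whatever the lens; pixels are square), "cx", "cy" (the principal point, pixels), "k1" (the pictures are not rectified: a ray, as slopes to the right and down, at radius r is drawn at 1 + k1 r^2 times it, then the intrinsics apply), "origin" and "attitude" of the camera in the world. Camera axes: x right, y down, z forward; pixel columns grow to the right and rows downward; lengths in mm; the calibration is good to about 2 mm. A picture is of the moment at which its call begins.
- ctrl.close_job(): hands the job in, once; it reports no verdict.
The state is a dict: "t": time; "qpos": joint angles; "qvel": joint speeds; "joint_torque": joint torques, N m; "ee_pos": TCP position; "orientation": TCP orientation; "ft_force": force on the tool from outside, world axes, zero at the start; "moment": the same for the moment, N m; "width": finger opening in mm.
Only numpy, scipy, OpenCV 4.12 (cv2) and the standard library are available. Lean on these libraries where they do the work, as an engineer would, in place of code of your own. Each camera call takes 0.05 s, during which the arm holds its last target. There are 200 camera calls.

## Working session

There is one attempt and no reset: what is moved stays moved. The work goes in short steps, Python scripts to look and compute and a tool call to move; the robot and the scene stay as the last step left them, time stands still between calls to the robot, and variables do not carry over. Pictures are saved under pics/ and viewed, on a budget of 14 in all, crops included, one or two more only if the job needs it, and the job is handed in when it is done.

Besides the shell and the picture viewer there is one more tool, called after "Call:" as name(argument=value, ...) on one line, values as JSON. play_rows: Moves the arm, as the interface text tells. Its arguments: {"type":"object","properties":{"increments":{"type":"string"}},"required":["increments"]}

```bash
mkdir -p pics
cat > h.py <<'E'
import numpy as np, cv2
from scipy.spatial.transform import Rotation as R
from workcell import ctrl
def K(d):
    f=200/np.tan(np.radians(d["vertical_fov"])/2)
    return np.array([[f,0,d["cx"]],[0,f,d["cy"]],[0,0,1]]),np.array([d["k1"],0,0,0,0.])
def att(d):
    a=np.array(d["attitude"],float)
    return a if a.shape==(3,3) else R.from_rotvec(a).as_matrix()
def cloud(d):
    k,D=K(d); v,u=np.mgrid[0:400,0:640]
    p=cv2.undistortPoints(np.stack([u,v],-1).reshape(-1,1,2).astype(np.float64),k,D).reshape(400,640,2)
    z=d["range_z"].astype(float)
    P=np.dstack([p*z[...,None],z])@att(d).T+np.array(d["origin"])
    P[z<=0]=np.nan
    return P
def ray(d,u,v,h):
    k,D=K(d); p=cv2.undistortPoints(np.array([[[u,v]]],float),k,D).ravel()
    r=att(d)@np.array([p[0],p[1],1]); o=np.array(d["origin"]); return o+r*(h-o[2])/r[2]
E
python3 - <<'E'
from h import *
print(ctrl.get_obs(), ctrl.tcp_to_grasp)
for n in("top","side"):
    d=ctrl.get_image(n); np.save(n+"0.npy",d,allow_pickle=True)
    cv2.imwrite(f"pics/{n}0.png",d["img"][...,::-1])
    print({k:v for k,v in d.items() if k not in("img","range_z")})
E
```

```text
{'t': 0.0, 'qpos': array([ 1.10596728e+00,  4.23804436e-01,  1.63070383e+00, -7.24639725e-06,
        1.08856404e+00, -1.89898874e-02]), 'qvel': array([-0.0014905 , -0.00090264, -0.00059085,  0.00171657,  0.00143115,
       -0.00034175]), 'joint_torque': array([-5.35889121e-04, -5.44632018e+01, -2.73661977e+01,  6.43259170e-02,
        2.28387793e-02, -1.39372974e-04]), 'ee_pos': array([269.2341721 , 563.42374562, 221.91898202]), 'orientation': array([-6.94454381e-01, -3.06351833e+00,  2.25871030e-03]), 'ft_force': array([ 0.56593557, -0.50388249, -0.19632887]), 'moment': array([-0.01651337,  0.02709419, -0.02120611]), 'width': 87.8574692355474} 18.700000000000003
{'vertical_fov': 43.06882099651875, 'cx': 323.8679979680029, 'cy': 199.98214242730242, 'k1': -0.16263506993511656, 'origin': array([ 482.35243588,  -15.57995321, 1173.10622464]), 'attitude': array([-2.20938053,  2.1488601 , -0.07049412])}
{'vertical_fov': 50.67962413294798, 'cx': 315.5599341955643, 'cy': 196.63394115214203, 'k1': -0.020225153996608226, 'origin': array([ 129.40304717, -697.67002468,  833.27963167]), 'attitude': array([-2.28051741,  0.6243838 , -0.274701  ])}
```

View pics/top0.png

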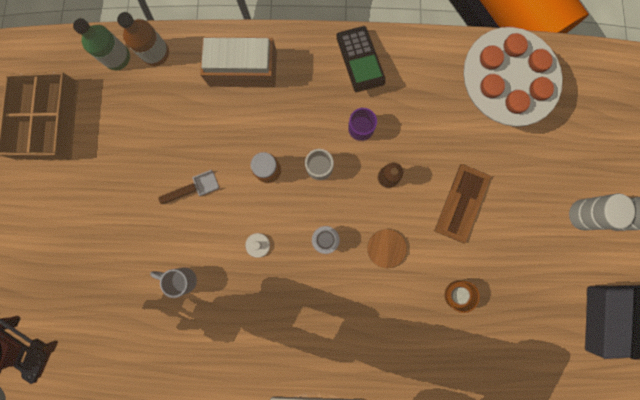

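View pics/side0.png

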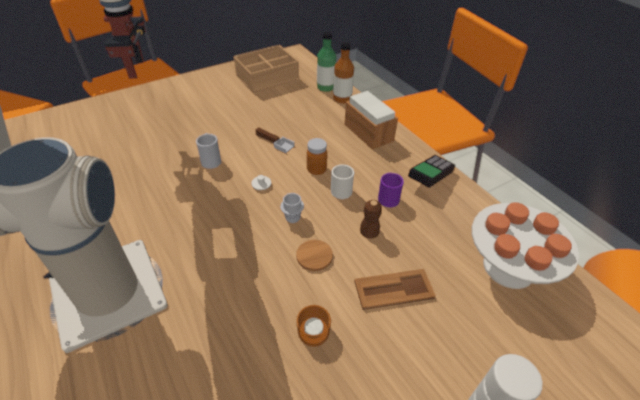

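The top view shows the cup at (319,163), infuser (325,240), lid (258,245), scoop about (190,188), coaster (387,248) and tray (463,203). The bystanders are the jar (265,167), mill (390,175), mug (175,283) and candle (461,295). The purple decoy is at (362,123).

```bash
cat >> h.py <<'E'
def near(P,c,r,z0,z1):
    m=(np.hypot(P[...,0]-c[0],P[...,1]-c[1])<r)&(P[...,2]>z0)&(P[...,2]<z1)
    return P[m]
def circ(q):
    q=q[:,:2].astype(np.float32); return cv2.minEnclosingCircle(q.reshape(-1,1,2))
def rect(q): return cv2.minAreaRect(q[:,:2].astype(np.float32).reshape(-1,1,2))
E
python3 - <<'E'
from h import *
np.set_printoptions(precision=1,suppress=True)
for n,its in(("top",dict(cup=(319,163,65,85),inf=(325,240,60,80),infflange=(325,240,38,50),lid=(258,245,6,16),knob=(258,240,25,40),coaster=(387,248,6,18),tray=(463,203,7,18),jar=(265,167,85,105),mill=(390,175,90,115),mug=(175,283,75,95),candle=(461,295,42,60),scoop=(190,188,7,32))),
 ("side",dict(cup=(342,175,65,85),inf=(292,200,60,80),infflange=(292,205,38,50),lid=(261,184,6,16),coaster=(314,256,6,18),tray=(394,290,7,18),scoop=(275,139,7,32)))):
    d=np.load(n+"0.npy",allow_pickle=True).item(); P=cloud(d)
    print(n,"table z",np.nanmedian(P[(abs(P[...,2])<15)][:,2]))
    for k,(u,v,a,b) in its.items():
        c=ray(d,u,v,(a+b)/2); q=near(P,c,100 if k in("scoop","tray") else 55,a,b)
        if len(q)<5: print(k,"few",len(q));continue
        (x,y),r=circ(q); print(k,len(q),"circ",np.array([x,y,r]),"zmed %.1f max %.1f"%(np.median(q[:,2]),q[:,2].max()),rect(q) if k in("scoop","tray") else "")
E
```

```text
top table z -0.8437766520910372
cup 172 circ [645.2   9.9  31. ] zmed 73.2 max 79.7 
inf 86 circ [478.8  -8.7  23.1] zmed 68.8 max 74.5 
infflange 246 circ [478.6  -8.5  30.8] zmed 44.0 max 49.5 
lid 383 circ [453.5 143.3  35.9] zmed 11.2 max 16.0 
knob 63 circ [460.9 146.4   9.9] zmed 30.7 max 37.0 
coaster 1194 circ [ 462.3 -150.5   45.5] zmed 11.0 max 17.9 
tray 1518 circ [ 570.  -326.8   92.7] zmed 10.8 max 16.9 ((570.247314453125, -326.25494384765625), (78.11019134521484, 171.3296661376953), 68.49803161621094)
jar 491 circ [634.9 128.7  27.6] zmed 94.0 max 100.4 
mill 261 circ [ 626.2 -151.7   21.6] zmed 97.8 max 107.0 
mug 215 circ [374.8 321.1  34.7] zmed 83.1 max 89.1 
candle 213 circ [ 356.7 -321.2   37.5] zmed 47.9 max 54.9 
scoop 449 circ [584.3 315.5  71.1] zmed 20.8 max 28.0 ((595.13232421875, 318.148193359375), (62.1226921081543, 140.3367156982422), 13.537508964538574)
side table z 0.18851590680674235
cup 177 circ [643.2   8.1  33.7] zmed 72.3 max 78.1 
inf 132 circ [476.6 -10.8  24.5] zmed 66.9 max 74.9 
infflange 158 circ [475.9 -12.4  31. ] zmed 44.9 max 49.9 
lid 162 circ [459.  145.   29.5] zmed 12.2 max 15.7 
coaster 887 circ [ 460.6 -152.8   46.6] zmed 11.9 max 16.5 
tray 1509 circ [ 568.4 -328.1   93. ] zmed 11.5 max 16.4 ((569.3616333007812, -327.5688781738281), (80.02324676513672, 171.66900634765625), 68.74423217773438)
scoop 281 circ [586.8 315.8  71.6] zmed 17.2 max 28.6 ((584.5740966796875, 316.05328369140625), (50.79275131225586, 138.76803588867188), 19.921300888061523)
```

Call:
play_rows(increments="1 0.01 -0.015 0 0;1 0.02 -0.03 0 0;1 0.026 -0.038 0 0;1 0.026 -0.038 0 0;1 0.026 -0.038 0 0;1 0.026 -0.038 0 0;1 0.026 -0.038 0 0;1 0.026 -0.038 0 0;1 0.026 -0.038 0 0;1 0.026 -0.038 0 0;1 0.026 -0.038 0 0;1 0.026 -0.038 0 0;1 0.026 -0.038 0 0;1 0.026 -0.038 0 0;1 0.02 -0.03 0 0;1 0.01 -0.015 0 0;1 0.003 -0.009 0 0;1 0 0 0 0;1 0 0 0 0")

```text
t: 2.0
ee_pos: [643.5, 9.8, 222.5]
orientation: [-0.693, -3.063, -0.0]
ft_force: [0.1, -0.2, 0.8]
width: 87.9
```

Run:
```python
from h import *
for n,(u,v) in dict(top=(190,188),side=(275,139)).items():
    d=np.load(n+"0.npy",allow_pickle=True).item(); P=cloud(d)
    c=ray(d,u,v,10)
    m=(np.hypot(P[...,0]-c[0],P[...,1]-c[1])<90)&(P[...,2]>5)&(P[...,2]<34)
    b=d["img"].astype(int); 
    dark=b.sum(2)<230
    h=P[m&dark&(P[...,2]>17)]; print(n,"handle",len(h),rect(h),np.median(h[:,2]), "all",rect(P[m&(P[...,2]>8)]))
    c=ray(d,*dict(top=(463,203),side=(394,290))[n],10)
    t=near(P,c,100,8,16); print("tray",rect(t)); rc=near(P,c,100,2,7.5); print(len(rc),rect(rc),rc.mean(0))
```

```text
top handle 279 ((573.1775512695312, 336.9573059082031), (18.404869079589844, 88.67066955566406), 23.25630760192871) 22.507798653979307 all ((582.343505859375, 316.2415771484375), (47.75343704223633, 139.06663513183594), 24.3310546875)
tray ((570.0131225585938, -326.1612548828125), (77.6036605834961, 171.07676696777344), 68.19049835205078)
1014 ((569.658203125, -330.7796936035156), (194.22154235839844, 191.41043090820312), 11.451557159423828) [ 578.21233789 -328.40616124    4.26455147]
side handle 89 ((571.38330078125, 333.91375732421875), (16.977991104125977, 86.41316223144531), 23.031635284423828) 23.09879046266076 all ((584.5740966796875, 316.05328369140625), (50.79275131225586, 138.76803588867188), 19.921300888061523)
tray ((569.3616333007812, -327.5688781738281), (80.02324676513672, 171.66900634765625), 68.74423217773438)
970 ((562.3882446289062, -334.2707824707031), (186.06851196289062, 190.02334594726562), 75.02249908447266) [ 576.6784996  -333.14348738    4.4398492 ]
```

Call:
play_rows(increments="1 0.001 -0.001 -0.015 0;1 0 0 -0.025 0;1 0 0 -0.025 0;1 0 0 -0.025 0;1 0 0 -0.025 0;1 0 0 -0.025 0;1 0 0 -0.02 0;1 0 0 -0.015 0;1 0 0 -0.009 0;1 0 0 0 0;0 0 0 0 0;0 0 0 0 0;0 0 0 0 0;0 0 0 0 0;0 0 0 0 0;0 0 0 0 0;0 0 0 0 0;0 0 0 0 0")

```text
t: 3.8
ee_pos: [646.0, 7.8, 39.5]
orientation: [0.694, 3.063, 0.0]
ft_force: [-0.5, -1.2, 5.6]
width: 62.6
```

Call:
play_rows(increments="0 0 0 0.01 0;0 0 0 0.02 0;0 0 0 0.02 0;0 0 0 0.01 0;0 -0.01 -0.01 0 0;0 -0.02 -0.017 0 0;0 -0.025 -0.022 0 0;0 -0.025 -0.022 0 0;0 -0.025 -0.022 0 0;0 -0.025 -0.022 0 0;0 -0.025 -0.022 0 0;0 -0.018 -0.015 0 0;0 -0.0105 -0.008 0 0;0 0 0 0 0;0 0 0 -0.01 0;0 0 0 -0.015 0;0 0 0 -0.01 0;0 0 0 -0.007 0;0 0 0 0 0;0 0 0 0 0")

```text
t: 5.8
ee_pos: [462.2, -151.9, 56.5]
orientation: [-0.694, -3.064, -0.0]
ft_force: [0.4, 0.5, -2.2]
width: 62.0
```

Run:
```python
from h import *
for n in("top","side"):
    d=ctrl.get_image(n); P=cloud(d); np.save(n+"1.npy",d,allow_pickle=True)
    q=near(P,(461.5,-152),42,70,96); h=cv2.calcHist
    print(n,len(q),np.percentile(q[:,2],[5,25,50,75,95]) if len(q) else 0)
    cv2.imwrite(f"pics/{n}1.png",d["img"][...,::-1])
print([np.round(ctrl.get_obs()[k],1) for k in("ee_pos","ft_force")])
a,b=[cv2.imread(f"pics/{n}1.png")[130:330,220:520] for n in("top","side")]
cv2.imwrite("pics/c1.png",cv2.resize(np.hstack([a,b]),(780,260)))
```

```text
top 0 0
side 51 [70.94814913 74.05905942 76.95095229 82.5471525  86.58022362]
[array([ 462.4, -152.1,   57. ]), array([ 0. , -0.4, -2.2])]
```

View pics/c1.png

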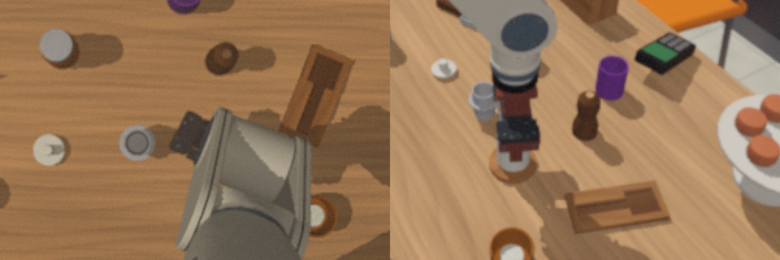

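The crop shows the cup in the gripper, just above the coaster and clear of everything else.

Call:
play_rows(increments="0 0 0 -0.003 0;0 0 0 -0.002 0;0 0 0 -0.001 0;0 0 0 0 0;0 0 0 0 0")

```text
t: 6.4
ee_pos: [462.1, -152.2, 51.5]
orientation: [0.695, 3.063, -0.0]
ft_force: [-2.0, 0.8, 8.6]
width: 61.8
```

Call:
play_rows(increments="1 0 0 0 0;1 0 0 0 0;1 0 0 0 0;1 0 0 0 0;1 0 0 0 0;1 0 0 0.01 0;1 0 0 0.02 0;1 0 0 0.03 0;1 0 0 0.03 0;1 0 0 0.03 0;1 0.002 0.015 0.02 0;1 0.002 0.025 0 0;1 0.003 0.03 0 0;1 0.003 0.03 0 0;1 0.003 0.025 0 0;1 0.003 0.012 0 0;1 0 0.005 0 0;1 0 0 0 0;1 0 0 0 0")

```text
t: 8.3
ee_pos: [477.9, -10.7, 190.7]
orientation: [-0.695, -3.064, 0.0]
ft_force: [0.1, 0.3, -0.2]
width: 87.8
```

Run:
```python
from h import *
for n in("top","side"):
    d=ctrl.get_image(n); P=cloud(d); np.save(n+"2.npy",d,allow_pickle=True)
    q=near(P,(461.5,-152),42,80,94)
    print(n,len(q),circ(q) if len(q) else 0,np.median(q[:,2]) if len(q) else 0)
    q=near(P,(461.5,-152),48,7,15)
    print(n,len(q),circ(q))
    q=near(P,(477.7,-9.8),42,38,75)
    print(n,len(q),circ(q) if len(q) else 0)
```

```text
top 159 ((462.7907409667969, -150.64620971679688), 31.11269187927246) 85.59063085682419
top 454 ((462.2894287109375, -150.82302856445312), 45.21204376220703)
top 0 0
side 192 ((460.7582702636719, -152.7695770263672), 31.721023559570312) 85.70700390888067
side 358 ((459.6572265625, -152.78860473632812), 45.015201568603516)
side 384 ((475.9786071777344, -12.179350852966309), 30.81769371032715)
```

Call:
play_rows(increments="1 0 0 -0.015 0;1 0 0 -0.025 0;1 0 0 -0.025 0;1 0 0 -0.025 0;1 0 0 -0.025 0;1 0 0 -0.015 0;1 0 0 -0.008 0;1 0 0 -0.003 0;1 0 0 0 0;1 0 0 0 0;0 0 0 0 0;0 0 0 0 0;0 0 0 0 0;0 0 0 0 0;0 0 0 0 0;0 0 0 0 0;0 0 0 0 0")

```text
t: 10.1
ee_pos: [478.0, -10.1, 49.7]
orientation: [0.694, 3.064, 0.0]
ft_force: [-0.1, 1.5, -0.1]
width: 46.2
```

Call:
play_rows(increments="0 0 0 0.01 0;0 0 0 0.02 0;0 0 0 0.03 0;0 0 0 0.03 0;0 0 0 0.015 0;0 0 0 0.005 0;0 -0.002 -0.015 0 0;0 -0.003 -0.025 0 0;0 -0.003 -0.03 0 0;0 -0.003 -0.03 0 0;0 -0.003 -0.025 0 0;0 -0.002 -0.0125 0 0;0 0 -0.004 0 0;0 0 0 0 0;0 0 0 -0.01 0;0 0 0 -0.005 0;0 0 0 0 0;0 0 0 0 0")

```text
t: 11.9
ee_pos: [461.8, -151.0, 144.3]
orientation: [-0.693, -3.063, -0.0]
ft_force: [-0.7, 0.1, -1.4]
width: 46.2
```

Run:
```python
from h import *
d=ctrl.get_image("side"); P=cloud(d)
for c,r,a,b in(((461.8,-152),40,131,143),((461.8,-152),40,80,88),((461.8,-152),36,40,78)):
    q=near(P,c,r,a,b); print(len(q),circ(q) if len(q) else 0)
print(ctrl.get_obs()["ee_pos"])
cv2.imwrite("pics/c2.png",cv2.resize(d["img"][150:320,220:420,::-1],None,fx=3,fy=3))
```

```text
110 ((459.92889404296875, -151.90689086914062), 30.74310874938965)
112 ((460.6263427734375, -152.70217895507812), 31.013547897338867)
331 ((460.06109619140625, -153.5449981689453), 30.737350463867188)
[ 461.99780504 -151.23157805  144.5617566 ]
```

View pics/c2.png

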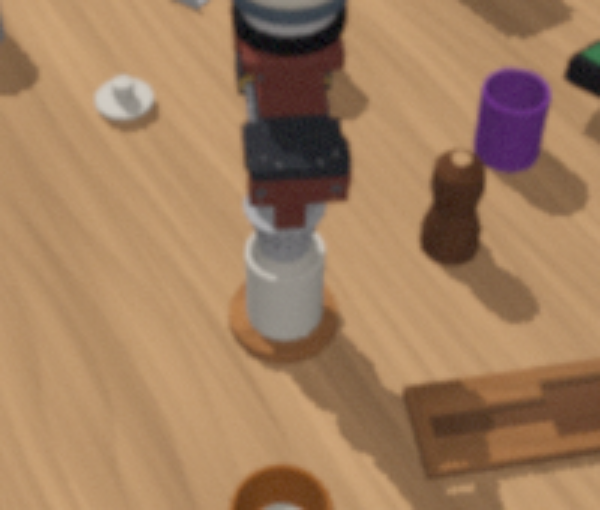

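The crop shows the infuser directly over the cup. The flange and rim fits differ by about 1 mm.

Call:
play_rows(increments="0 0 -0.001 -0.006 0;0 0 0 -0.008 0;0 0 0 -0.008 0;0 0 0 -0.008 0;0 0 0 -0.008 0;0 0 0 -0.005 0;0 0 0 -0.003 0;0 0 0 -0.0015 0;0 0 0 -0.001 0;0 0 0 0 0;0 0 0 0 0")

```text
t: 13.05
ee_pos: [462.1, -152.6, 96.4]
orientation: [0.694, 3.064, -0.0]
ft_force: [-0.2, -0.1, -1.3]
width: 45.5
```

Call:
play_rows(increments="0 0 0 -0.001 0;0 0 0 -0.001 0;0 0 0 0 0;0 0 0 0 0")

```text
t: 13.45
ee_pos: [462.3, -152.6, 94.7]
orientation: [0.694, 3.063, 0.0]
ft_force: [-0.9, 0.4, 5.6]
width: 45.8
```

Call:
play_rows(increments="1 0 0 0 0;1 0 0 0 0;1 0 0 0 0;1 0 0 0 0;1 0 0 0.01 0;1 0 0 0.02 0;1 0 0 0.03 0;1 0 0 0.02 0;1 0 0.015 0.01 0;1 0 0.03 0 0;1 0 0.038 0 0;1 0 0.038 0 0;1 0 0.038 0 0;1 0 0.038 0 0;1 0 0.038 0 0;1 -0.001 0.03 0 0;1 -0.001 0.02 0 0;1 0 0.01 0 0;1 0 0.003 0 0;1 0 0 0 0")

```text
t: 15.45
ee_pos: [459.6, 145.4, 184.0]
orientation: [-0.694, -3.064, 0.001]
ft_force: [1.1, -0.3, -0.2]
width: 87.9
```

Run:
```python
from h import *
for n in("top","side"):
    d=ctrl.get_image(n); P=cloud(d); np.save(n+"3.npy",d,allow_pickle=True)
    for c,r,a,b in(((461.8,-152),40,108,120),((461.8,-152),40,84,94),((460,145.5),38,7,17),((460,145.5),15,24,38)):
        q=near(P,c,r,a,b); print(n,len(q),circ(q) if len(q) else 0, np.median(q[:,2]) if len(q) else 0)
for n,(u,v) in dict(top=(258,243),side=(261,183)).items():
    d=np.load(n+"0.npy",allow_pickle=True).item(); P=cloud(d)
    for a,b,r in((9,16,33),(26,36,14)):
        q=near(P,(460,145.5),r,a,b); print("lid0",n,len(q),circ(q))
print(ctrl.get_obs()["ee_pos"])
```

```text
top 101 ((462.9354248046875, -151.00192260742188), 24.021686553955078) 113.68396456338724
top 263 ((462.4512634277344, -151.00909423828125), 31.620481491088867) 88.85855888319907
top 91 ((479.05084228515625, 136.88174438476562), 17.449974060058594) 11.234515659353292
top 0 0 0
side 131 ((461.45050048828125, -153.47434997558594), 24.603107452392578) 113.30528829264324
side 219 ((460.3397216796875, -153.85447692871094), 31.02565574645996) 89.48304294059392
side 164 ((461.8913269042969, 145.001220703125), 30.229490280151367) 12.458354572239841
side 38 ((458.17828369140625, 142.71417236328125), 11.513978958129883) 31.75083191758108
lid0 top 321 ((461.6076354980469, 146.2530517578125), 27.939903259277344)
lid0 top 62 ((460.9044494628906, 146.371826171875), 9.861531257629395)
lid0 side 156 ((458.9758605957031, 144.98426818847656), 29.4896297454834)
lid0 side 30 ((459.9970703125, 145.02346801757812), 11.659326553344727)
[459.79127101 144.72295987 184.08380814]
```

Call:
play_rows(increments="1 0.0005 0.0005 -0.015 0;1 0 0 -0.025 0;1 0 0 -0.03 0;1 0 0 -0.03 0;1 0 0 -0.03 0;1 0 0 -0.02 0;1 0 0 -0.011 0;1 0 0 -0.005 0;1 0 0 -0.002 0;1 0 0 0 0;0 0 0 0 0;0 0 0 0 0;0 0 0 0 0;0 0 0 0 0;0 0 0 0 0;0 0 0 0 0;0 0 0 0 0;0 0 0 0 0;0 0 0 0 0;0 0 0 0 0")

```text
t: 17.55
ee_pos: [460.4, 145.9, 16.1]
orientation: [-0.694, -3.064, 0.0]
ft_force: [-0.2, 0.4, 1.4]
width: 19.4
```

Call:
play_rows(increments="0 0 0 0.01 0;0 0 0 0.02 0;0 0 0 0.03 0;0 0 0 0.03 0;0 0 0 0.03 0;0 0 -0.01 0.01 0;0 0 -0.02 0 0;0 0 -0.035 0 0;0 0 -0.035 0 0;0 0 -0.035 0 0;0 0 -0.035 0 0;0 0 -0.035 0 0;0 0 -0.035 0 0;0 0.001 -0.03 0 0;0 0.0005 -0.018 0 0;0 0 -0.008 0 0;0 0 -0.002 0 0;0 0 0 0 0;0 0 0 0 0")

```text
t: 19.45
ee_pos: [461.7, -151.3, 146.0]
orientation: [-0.693, -3.064, -0.0]
ft_force: [0.1, -0.1, -1.0]
width: 19.1
```

Run:
```python
from h import *
d=ctrl.get_image("side"); P=cloud(d)
for c,r,a,b in(((461.8,-152),35,137,146),((461.8,-152),40,108,118),((461.8,-152),40,84,94)):
    q=near(P,c,r,a,b); print(len(q),circ(q) if len(q) else 0)
print(ctrl.get_obs()["ee_pos"])
cv2.imwrite("pics/c3.png",cv2.resize(d["img"][150:320,220:420,::-1],None,fx=3,fy=3))
```

```text
152 ((457.53936767578125, -154.6210174560547), 27.078516006469727)
76 ((460.3402404785156, -154.33255004882812), 23.21229362487793)
199 ((460.8646240234375, -153.185791015625), 30.853002548217773)
[ 461.80645252 -151.23739251  146.06784121]
```

View pics/c3.png

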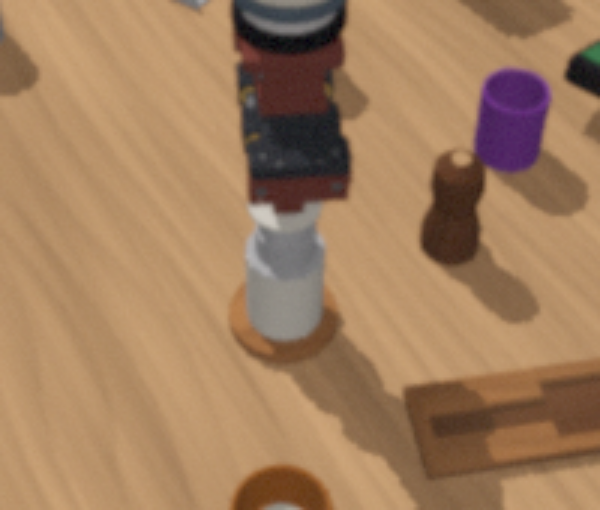

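The lid hangs upright above the infuser at about (285,215) in the crop.

Call:
play_rows(increments="0 0.0005 -0.0005 -0.005 0;0 0 0 -0.006 0;0 0 0 -0.005 0;0 0 0 -0.003 0;0 0 0 -0.002 0;0 0 0 -0.001 0;0 0 0 -0.001 0;0 0 0 0 0;0 0 0 0 0")

```text
t: 20.4
ee_pos: [462.5, -152.6, 123.3]
orientation: [0.694, 3.064, -0.0]
ft_force: [0.3, -0.2, -0.8]
width: 19.4
```

Call:
play_rows(increments="0 0 0 -0.001 0;0 0 0 0 0;0 0 0 0 0;0 0 0 0 0")

```text
t: 20.8
ee_pos: [462.8, -152.7, 123.1]
orientation: [0.694, 3.063, -0.0]
ft_force: [-2.7, 0.0, 8.5]
width: 19.1
```

Call:
play_rows(increments="1 0 0 0 0;1 0 0 0 0;1 0 0 0 0;1 0 0 0.02 0;1 0 0 0.03 0;1 0 0 0.03 0;1 0.003 0.015 0.01 0;1 0.006 0.03 0 0;1 0.01 0.04 0 -6.9;1 0.01 0.04 0 -6.9;1 0.01 0.04 0 -6.9;1 0.01 0.04 0 -6.9;1 0.01 0.04 0 -6.9;1 0.01 0.04 0 -6.7;1 0.01 0.04 0 0;1 0.01 0.04 0 0;1 0.01 0.04 0 0;1 0.01 0.04 0 0;1 0.006 0.018 0 0;1 0.002 0.007 0 0")

```text
t: 22.8
ee_pos: [579.5, 319.4, 211.6]
orientation: [-1.725, -2.625, 0.0]
ft_force: [-0.5, -0.8, 0.1]
width: 87.9
```

Run:
```python
from h import *
o=ctrl.get_obs(); y=R.from_rotvec(o["orientation"]).as_matrix()[:,1]; print(o["ee_pos"],np.degrees(np.arctan2(y[1],y[0])))
ims=[]
for n in("top","side"):
    d=ctrl.get_image(n); P=cloud(d); np.save(n+"4.npy",d,allow_pickle=True); ims.append(d["img"][...,::-1])
    for c,r,a,b in(((461.8,-152),40,116,126),((461.8,-152),12,132,146),((461.8,-152),40,84,94)):
        q=near(P,c,r,a,b); print(n,len(q),circ(q) if len(q) else 0, np.median(q[:,2]) if len(q) else 0)
cv2.imwrite("pics/c4.png",cv2.resize(np.hstack([ims[0][100:320,120:420],ims[1][100:320,180:480]]),(800,293)))
```

```text
[579.54606151 319.40382378 211.57981357] 23.37358110324015
top 413 ((463.7379455566406, -151.39520263671875), 28.06533432006836) 118.28703068587606
top 74 ((463.325927734375, -150.90187072753906), 9.706729888916016) 138.13088254416994
top 106 ((462.65960693359375, -150.6573028564453), 31.19091796875) 88.84799464355592
side 282 ((461.0533142089844, -151.33071899414062), 29.73239517211914) 119.21596162340938
side 62 ((461.68548583984375, -152.2095947265625), 11.079891204833984) 138.39031234783835
side 169 ((460.7528076171875, -154.16905212402344), 30.865121841430664) 89.57675872565846
```

View pics/c4.png

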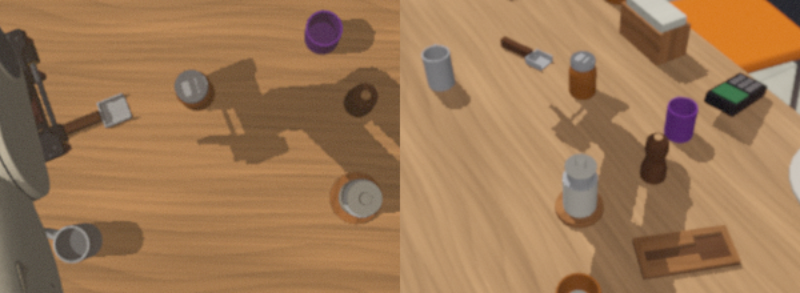

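The stack stands straight. The lid disc reads about 119 mm high, as expected, and is within about 1 mm of centre. Next I pick up the scoop.

Call:
play_rows(increments="1 0.0005 -0.002 -0.02 0;1 0 0 -0.03 0;1 0 0 -0.03 0;1 0 0 -0.03 0;1 0 0 -0.03 0;1 0 0 -0.03 0;1 0 0 -0.018 0;1 0 0 -0.009 0;1 0 0 -0.003 0;1 0 0 -0.001 0;1 0 0 0 0;0 0 0 0 0;0 0 0 0 0;0 0 0 0 0;0 0 0 0 0;0 0 0 0 0;0 0 0 0 0;0 0 0 0 0;0 0 0 0 0;0 0 0 0 0")

```text
t: 24.9
ee_pos: [580.0, 315.4, 11.2]
orientation: [1.728, 2.624, 0.0]
ft_force: [-0.2, -0.1, 0.3]
width: 19.3
```

Call:
play_rows(increments="0 0 0 0.01 0;0 0 0 0.02 0;0 0 0 0.03 0;0 0 0 0.03 0;0 0 0 0.03 0;0 0 -0.01 0.02 0;0 0 -0.02 0.01 0;0 0 -0.03 0 0;0 0 -0.035 0 0;0 0 -0.035 0 0;0 0 -0.035 0 4;0 0 -0.035 0 5;0 0 -0.035 0 5;0 0 -0.035 0 5;0 0 -0.035 0 5;0 0 -0.035 0 5;0 0 -0.035 0 5;0 0 -0.035 0 5;0 0 -0.035 0 5;0 0 -0.03 0 1")

```text
t: 26.9
ee_pos: [578.4, -162.0, 160.7]
orientation: [-0.59, -3.084, 0.0]
ft_force: [0.0, -0.6, -0.8]
width: 18.0
```

Call:
play_rows(increments="0 -0.002 -0.03 0 0;0 -0.003 -0.03 0 0;0 -0.003 -0.03 0 0;0 -0.003 -0.025 0 0;0 -0.002 -0.016 0 0;0 0 -0.01 0 0;0 0 0 0 0;0 0 0 0 0;0 0 0 0 0")

```text
t: 27.8
ee_pos: [567.0, -299.5, 161.1]
orientation: [-0.591, -3.085, -0.0]
ft_force: [0.2, 1.3, -0.4]
width: 17.8
```

```bash
cat > s.py <<'E'
from h import *
import sys
o=ctrl.get_obs(); y=R.from_rotvec(o["orientation"]).as_matrix()[:,1]; print(o["ee_pos"],np.degrees(np.arctan2(y[1],y[0])),o["ft_force"])
z=float(sys.argv[1]); c=o["ee_pos"]; 
d=ctrl.get_image("side"); P=cloud(d); np.save("side5.npy",d,allow_pickle=True)
m=(np.hypot(P[...,0]-c[0],P[...,1]-c[1])<95)
a=m&(abs(P[...,2]-z)<14)
q=P[a]; print(len(q),np.percentile(q[:,2],[2,50,98]),rect(q))
cv2.imwrite(f"pics/{sys.argv[2]}.png",cv2.resize(d["img"][150:370,280:520,::-1],None,fx=2.5,fy=2.5))
E
python3 s.py 158 c5
```

```text
[ 567.01653654 -299.5246121   161.08077316] 68.31589052994343 [ 0.1654198   1.26983956 -0.44888799]
344 [150.66691513 161.37241418 171.84090532] ((568.0555419921875, -301.91778564453125), (36.54603958129883, 143.21676635742188), 59.870113372802734)
```

View pics/c5.png

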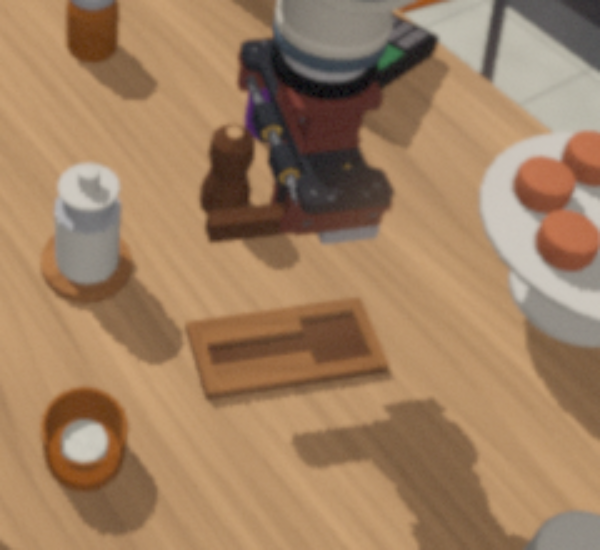

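The scoop is held level with its pan to the right, the same way round as the tray recess at (285,345).

Call:
play_rows(increments="0 0 -0.006 0 0;0 0 -0.012 0 0;0 0.0005 -0.008 0 0;0 0 0 -0.01 0;0 0 0 -0.02 0;0 0 0 -0.025 0;0 0 0 -0.025 0;0 0 0 -0.02 0;0 0 0 -0.011 0;0 0 0 -0.005 0;0 0 0 0 0;0 0 0 0 0;0 0 0 0 0")

```text
t: 29.15
ee_pos: [568.1, -327.0, 46.3]
orientation: [0.592, 3.083, -0.001]
ft_force: [0.2, 0.2, -1.0]
width: 17.5
```

```bash
python3 s.py 50 c6
python3 - <<'E'
from h import *
d=np.load("side5.npy",allow_pickle=True).item(); P=cloud(d); o=ctrl.get_obs()
yaw=np.radians(-21.6); ex=np.array([np.cos(yaw),np.sin(yaw)]); ey=np.array([-ex[1],ex[0]])
L=P[...,:2]-np.array([569.4,-327.6])   # tray centre as this camera sees it
s,t=L@ex,L@ey; z=P[...,2]; dark=d["img"].astype(int).sum(2)<230
tr=(abs(s)<95)&(abs(t)<50)&(z>8)&(z<15); print("tray",np.percentile(s[tr],[1,99]),np.percentile(t[tr],[1,99]))
h=(abs(s)<90)&(abs(t)<40)&(z>33)&(z<62)&(s<-14); print("handle",h.sum(),np.percentile(s[h],[1,99]),np.percentile(t[h],[2,50,98]),np.percentile(z[h],[2,98]))
ht=h&(z>53); print("handle top",ht.sum(),np.percentile(t[ht],[2,98]),np.percentile(s[ht],[1,99]),np.polyfit(s[ht],t[ht],1), np.median(z[ht]))
p=(abs(s)<95)&(abs(t)<45)&(z>28)&(z<55)&(s>24); print("pan",p.sum(),np.percentile(s[p],[2,98]),np.percentile(t[p],[2,98]))
E
```

```text
[ 568.14331586 -327.00384217   46.29884975] 68.25636090701899 [ 0.19953042  0.20650414 -0.96818322]
371 [38.09923115 56.94921834 61.42409523] ((535.8811645507812, -311.98297119140625), (38.58906555175781, 68.76753997802734), 63.160343170166016)
tray [-85.19880104  83.5842995 ] [-39.45116185  36.12663539]
handle 310 [-70.97618448 -14.52659399] [-9.7713152  -6.16246772  7.71526198] [37.51512884 61.28190686]
handle top 200 [-9.30781661  7.87666065] [-70.58225098 -14.7442471 ] [-0.00293376 -1.79006009] 58.10505601236014Traceback (most recent call last):
  File "<stdin>", line 9, in <module>
    return _quantile_unchecked(
        a, q, axis, out, overwrite_input, method, keepdims, weights)
    return _ureduce(a,
                    func=_quantile_ureduce_func,
    ...<5 lines>...
                    overwrite_input=overwrite_input,
                    method=method)
    r = func(a, **kwargs)
    result = _quantile(arr,
                       quantiles=q,
    ...<2 lines>...
                       out=out,
                       weights=wgt)
    slices_having_nans = np.isnan(arr[-1, ...])
                                  ~~~^^^^^^^^^
IndexError: index -1 is out of bounds for axis 0 with size 0
```

View pics/c6.png

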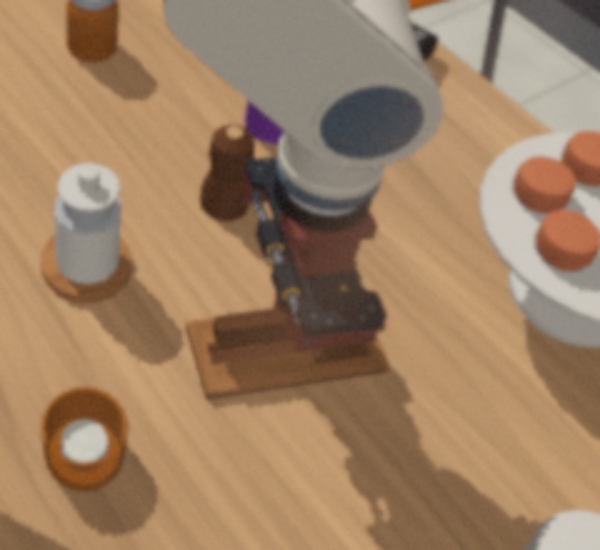

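The handle lies over the slot. Its tail is at −70.6 mm along the tray (expected about −70), within about 1 mm sideways, with no yaw error.

Call:
play_rows(increments="0 0 0 -0.005 0;0 0 0 -0.006 0;0 0 0 -0.005 0;0 0 0 -0.004 0;0 0 0 -0.003 0;0 0 0 -0.002 0;0 0 0 -0.002 0;0 0 0 -0.001 0;0 0 0 0 0;0 0 0 0 0")

```text
t: 30.2
ee_pos: [567.5, -326.6, 17.3]
orientation: [0.592, 3.085, -0.0]
ft_force: [0.9, 0.4, -1.2]
width: 17.9
```

Call:
play_rows(increments="0 0 0 -0.001 0;0 0 0 -0.001 0;0 0 0 0 0;0 0 0 0 0")

```text
t: 30.6
ee_pos: [567.7, -326.7, 16.3]
orientation: [0.592, 3.085, -0.0]
ft_force: [-2.7, 1.3, 6.7]
width: 17.9
```

Call:
play_rows(increments="1 0 0 0 0;1 0 0 0 0;1 0 0 0 0;1 0 0 0 0;1 0 0 0 0;1 0 0 0.02 0;1 0 0 0.03 0;1 0 0 0.04 0;1 0 0 0.04 0;1 0 0 0.04 0;1 0 0.02 0.03 0;1 0 0.035 0 0;1 0 0.04 0 0;1 0 0.04 0 0;1 0 0.04 0 0;1 0 0.04 0 0;1 0 0.04 0 0;1 0 0.03 0 0;1 0 0.015 0 0;1 0 0 0 0")

```text
t: 32.6
ee_pos: [567.5, -25.3, 215.2]
orientation: [-0.589, -3.086, 0.0]
ft_force: [1.0, -0.2, 0.6]
width: 87.9
```

Run:
```python
from h import *
ims=[]
yaw=np.radians(-21.6); ex=np.array([np.cos(yaw),np.sin(yaw)]); ey=np.array([-ex[1],ex[0]])
for n,tc in(("top",(570,-326.2)),("side",(569.4,-327.6))):
    d=ctrl.get_image(n); P=cloud(d); ims.append(d["img"][...,::-1])
    for c,r,a,b in(((461.8,-152),40,116,126),((461.8,-152),12,132,146),((461.8,-152),40,84,94)):
        q=near(P,c,r,a,b); print(n,len(q),circ(q) if len(q) else 0, np.median(q[:,2]) if len(q) else 0)
    L=P[...,:2]-np.array(tc); s,t=L@ex,L@ey; z=P[...,2]
    h=(abs(s)<95)&(abs(t)<50)&(z>24)&(z<36); a=(abs(s)<95)&(abs(t)<50)&(z>17)&(z<36)
    pl=np.linalg.lstsq(np.c_[s[h],t[h],np.ones(h.sum())],z[h],rcond=None)[0]
    print("handle",h.sum(),np.percentile(s[h],[1,99]),np.percentile(t[h],[2,98]),np.median(z[h]),"tilt",pl,"yaw",np.polyfit(s[h],t[h],1)[0])
    print("scoop",np.percentile(s[a],[.5,99.5]))
cv2.imwrite("pics/c7.png",cv2.resize(np.hstack([ims[0][120:320,250:520],ims[1][150:350,250:520]]),(800,296)))
```

```text
top 314 ((463.63177490234375, -151.60340881347656), 27.842336654663086) 118.54837562264277
top 74 ((463.4107971191406, -150.98629760742188), 9.62230110168457) 137.1020474359335
top 30 ((463.048828125, -151.6599884033203), 30.81295394897461) 88.69383654479145
handle 286 [-69.15456576  22.08730063] [-8.1713767   9.47298405] 27.384236600959866 tilt [-9.36120483e-03  2.14026753e-03  2.73556000e+01] yaw -0.003997797954153267
scoop [-70.38048639  68.89985249]
side 289 ((462.2093200683594, -152.36363220214844), 29.386451721191406) 119.05627067666512
side 64 ((463.1575012207031, -153.0231170654297), 11.40451717376709) 138.2755512063626
side 169 ((461.0884094238281, -152.8699493408203), 31.512727737426758) 89.61985659015465
handle 291 [-70.80883974  18.36234375] [-9.3390275  8.6008775] 28.189828416258706 tilt [-1.33650259e-04  3.21815479e-02  2.81757557e+01] yaw 0.0018821633088407408
scoop [-71.42634366  67.57295251]
```

View pics/c7.png

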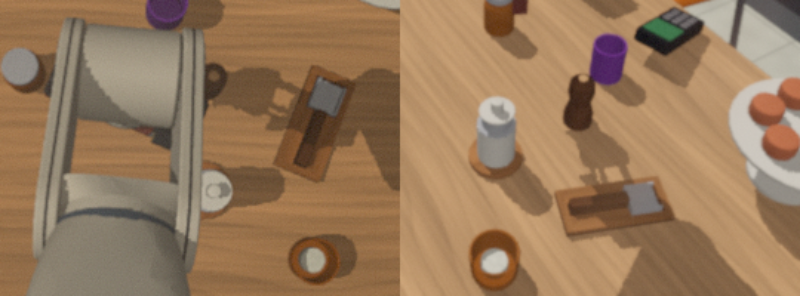

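The picture shows the scoop lying in its recess and the lidded cup standing on the coaster, with the gripper clear. The handle top reads 27.4 to 28.2 mm against a nominal 29, which matches the cameras' usual low bias of about 1 mm. It is level, with centre and yaw errors of about 1 mm and 0.004 rad. I am handing in.

```bash
python3 -c "
from h import *
print(ctrl.close_job())"
```

```text
the job is handed in; nothing more can be done
None
```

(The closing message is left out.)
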